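# Vent the reagent bottle in the analyser drawer

### The job

Pull the analyser's reagent drawer (the one with the bar handle) fully open. Screw the ribbed cap of the tall bottle in it clockwise (seen from above) until it bottoms out, then back it off a quarter turn so that the bottle can breathe, and finish while still gripping the cap at that setting, with the drawer left open. Do not knock the tube rack, the spare bottle or the tip box about.

Things in the scene. Friction and masses are not known exactly. Their poses are not given: they have to be found in the camera images.
- front (a point): Foot of the front face, in its middle, of the white bench analyser, a fixed box 300 mm deep (its x), 320 mm wide (its y), 165 mm high. This frame's axes are the analyser's: x points from the front face into it, z up; the front looks roughly towards the robot. The drawer fills the left part of the front (y from -71 to +151 mm), a small dark screen stands at the right.
- drawer (a joint): Opening of the reagent drawer in m: 0 shut, 0.17 fully open at its stop; starts shut or slightly ajar. It slides along the analyser's -x, takes about 1.5 N plus 4 N per m/s and stays where it is left. Front plate 222 mm wide, 15 mm thick, top edge 151 mm above the table; behind it a tray with walls 35 mm high carries the tall bottle and a low jar.
- handle (a point): Middle of the drawer's handle: a level steel bar 12 mm thick, 110 mm long along the analyser's y, its axis 45 mm in front of the drawer front and 135 mm above the table, free to pinch or hook from above. Moves with the drawer. Its axes are the analyser's (x points into the analyser).
- cap: Blue ribbed screw cap of the tall bottle: a cylinder 46 mm in diameter (48 over its fine ribs), 30 mm high, axis upright. Origin at the centre of its underside, 111 mm above the table when bottomed, rising 6 mm a turn as it is unscrewed; 135 mm behind the handle bar (analyser +x) and 35 mm to its right (analyser -y). This frame moves with the drawer and the lift but does not turn.
- cap_turn (a joint): Turn of the cap in rad: 0 bottomed out (hard stop), growing as it is unscrewed (anticlockwise from above), 1.57 a quarter turn off, 3.2 the other end. Starts on the thread at 1.2 to 2.4. Takes about 0.08 N m, stays where it is left. A raised rib on the cap's top, from centre to edge, points to the drawer front (analyser -x) when bottomed and to the analyser's -y a quarter turn off.
- bottle (a point): Tall amber bottle, 56 mm in diameter, fixed in the drawer, upright; origin at the centre of its underside, 19 mm above the table. Its shoulder lies 87 mm above the table at 28 mm radius, the cap's underside above it. It is under the analyser's roof until the drawer is out, 80 mm in front of the analyser's face when it is fully open.
- low_jar (a point): Low closed amber jar with a smooth blue lid, 56 mm in diameter, 59 mm high, fixed in the drawer 95 mm to the left (analyser +y) of the tall bottle; origin at the centre of its underside. Not part of the job.
- tube_rack: Blue tube rack with small clear tubes, 100 x 150 x 63 mm, loose on the table to the left; origin at the centre of its underside. Leave alone.
- spare_bottle: Closed spare bottle, 60 mm in diameter, 120 mm high, loose on the table to the right; origin at the centre of its underside. Leave alone.
- tip_box: Grey tip box with a clear lid, 92 x 122 x 66 mm, loose on the table to the right and nearer the robot; origin at the centre of its underside. Leave alone.

How it is judged:
On the way, in this order (a step that is already met when the one before it is completed fails the run):
1. the drawer is pulled open (at least 155 of its 170 mm) (value of joint drawer above 0.155 m), for 0.2 s.
2. the cap is screwed down until it bottoms out (within 0.06 rad of its stop) (value of joint cap_turn below 0.06 rad and value of joint drawer above 0.14 m), for 0.2 s.
At the end, for the whole second after the job is handed in: The cap stands a quarter turn (1.57 rad, give or take 0.3) off its bottomed position, still, with the fingers gripping it with more than 5 N, and the drawer is open by at least 140 mm (value of joint cap_turn between 1.27 and 1.87 rad and velocity of joint cap_turn between -0.05 and 0.05 rad/s and contact force between the fingers and cap above 5 N and value of joint drawer above 0.14 m); the arm keeps its last pose, push and grip.
It fails at once if the tube rack, the spare bottle or the tip box is knocked away by more than 30 mm (distance of any of tube_rack, spare_bottle, tip_box from where it was at the start of the episode above 0.03 m).
It also fails if it takes over 51 s, if anything falls off the work surface, if the arm or the gripper's body presses on something with over 40 N, if the wrist force passes 120 N, or if a joint passes its speed limit or range.

### The arm

A 6-joint arm with a two-finger parallel gripper is mounted at the origin on the work surface. World frame = base frame: x ahead of the robot, y to its left, z up, the work surface at z = 0. Lengths are in m, angles in rad, forces in N, time in s.
With the tool pointing down it reaches from about 0.3 to 0.775 m from the base axis. Payload 14.6 kg.
Tool frame: the origin (TCP) lies at the very end of the fingers, on their centre line; the grasp point (between the pads) lies grasp_offset behind it (grasp_offset is the distance from the TCP to the grasp point, in m); z points along the fingers, y is the direction in which the jaws open and shut (so a half turn about z gives the same grasp; the last joint's range is limited). The gripper opens to 85 mm and grips with 20 to 120 N. Pads are 22 mm wide; open, the fingers measure 114 mm over their backs; the gripper's body (76 mm by 85 mm) begins 54 mm behind the grasp point. The pads swing forward as they close: fully open they stand 13 mm farther back than shut.
Start: joints at [1.219, 0.3, 1.521, -0, 1.321, -0.067], TCP at [0.155, 0.528, 0.231] pointing down, gripper open.
Joint ranges: [-3.03, 3.03], [-0.79, 2.21], [0.23, 2.52], [-1.04, 4.18], [0, 3.07], [-2.55, 2.55]. Speed limits (rad/s): [2.22, 2.22, 2.57, 3.14, 3.14, 3.14].

### API

Orientations are given as a rotation vector (axis times angle).
In Python, from plant import get_state, get_image, camera_info, hand_in, grasp_offset gives the robot as it stands. The module is installed in compiled form; this text tells all that it offers.
- The arm moves only by the tool servo_tool, never from a script. Its argument "increments" is a list of rows, each a list of 7 numbers: the shift along the tool's x, y, z in mm, then the turn, a rotation vector about the tool's x, y, z in degrees, then the closure, from -1 (fully open) to 1 (shut). In form: [[dx, dy, dz, ax, ay, az, claw], ...]. A call has 1 to 5 rows; each row shifts and turns the commanded pose from where the row before left it, along the tool's axes as they then stand; what a row does not reach is not made up. A row lasts 1/12 s, in which the tool goes at most 41.7 mm and 7.16 degrees, less where a joint would pass 70% of its speed; a pose out of reach is approached as far as the arm can. A call is refused whole if a number of a shift passes 41.7 or a number of a turn 7.16, either way. A call with a gripper value outside its range is refused whole. The fingers move at their own pace and stop on an object; "force" is the grip in N (left out, the last holds). Time passes only in rows, so rows that do not move let the fingers close. It gives the time, the measured TCP pose, the force and the opening at its end, in the units of the state.
- get_state(): the state, without advancing time (a new reading comes with each control period).
- get_image(name): name is "side" or "top"; returns the picture (400x640x3 uint8, red, green, blue); there is no depth.
- camera_info(name): a dict with "fx", "fy", "cx", "cy" (pixels), "D" ([k1, k2, p1, p2, k3] as OpenCV has them; the pictures are not rectified), "eye" and "attitude" of the camera in the world. Camera axes: x right, y down, z forward; pixel columns grow to the right and rows downward; lengths in m; the calibration is good to about 2 mm. A picture is of the moment at which its call begins. camera_info takes no time and is no camera call.
- hand_in(): hands the job in, once; it reports no verdict.
The state is a dict: "clock": time; "q": joint angles; "dq": joint speeds; "effort": joint torques, N m; "eef_pos": TCP position; "orientation": TCP orientation; "ft_force": force on the tool from outside, world axes, zero at the start; "moment": the same for the moment, N m; "opening": opening from 0.0 (shut) to 1.0 (fully open).
Only numpy, scipy, OpenCV 4.12 (cv2) and the standard library are available. Lean on these libraries where they do the work, as an engineer would, in place of code of your own. Each camera call takes 0.05 s, during which the arm holds its last target. There are 200 camera calls.

## Working session

There is one attempt and no reset: what is moved stays moved. The work goes in short steps, Python scripts to look and compute and a tool call to move; the robot and the scene stay as the last step left them, time stands still between calls to the robot, and variables do not carry over. Pictures are saved under pics/ and viewed, about 8 in all and at most 12, crops included, and the job is handed in when it is done.

Besides the shell and the picture viewer there is one more tool, called after "Request:" as name(argument=value, ...) on one line, values as JSON. servo_tool: Moves the arm, as the interface text tells. Its arguments: {"type":"object","properties":{"increments":{"type":"array"},"force":{"type":"number"}},"required":["increments"]}

```bash
mkdir -p pics
python3 - <<'E'
from plant import *
import cv2
print(get_state()); print(grasp_offset)
for n in("side","top"):
    print(n,camera_info(n)); cv2.imwrite(f"pics/{n}0.png",get_image(n)[:,:,::-1])
E
```

```text
{'clock': 0.0, 'q': array([ 1.21940414e+00,  3.00487641e-01,  1.52161470e+00, -1.44933400e-06,
        1.32069460e+00, -6.66077792e-02]), 'dq': array([-0.00064865, -0.00151998,  0.00022088, -0.00077117,  0.00097018,
        0.0010276 ]), 'effort': array([ 2.08701662e-03, -5.43505490e+01, -3.61790979e+01, -8.31450535e-06,
        4.02023055e-03,  9.24538995e-06]), 'eef_pos': array([0.1544455 , 0.52761447, 0.23069802]), 'orientation': array([-4.45792257e-01, -3.10955125e+00,  1.85084744e-03]), 'ft_force': array([-0.35571655, -0.46148491,  0.76613039]), 'moment': array([-0.01136374,  0.00125342, -0.00474013]), 'opening': 1.0014615243856955}
0.0187
side {'fx': 433.1620599527568, 'fy': 433.1620599527568, 'cx': 314.0453245255616, 'cy': 202.34112334951877, 'D': array([-0.11667671,  0.        ,  0.        ,  0.        ,  0.        ]), 'eye': array([ 0.68260375, -0.40201678,  1.37313824]), 'attitude': array([-2.80496855, -0.32680037,  0.0533508 ])}
top {'fx': 406.92424369061416, 'fy': 406.92424369061416, 'cx': 315.46496297017336, 'cy': 198.81201425875972, 'D': array([-0.0152942,  0.       ,  0.       ,  0.       ,  0.       ]), 'eye': array([0.48727533, 0.01496635, 1.29842273]), 'attitude': array([-2.18784828,  2.17789305, -0.11411572])}
```

View pics/top0.png

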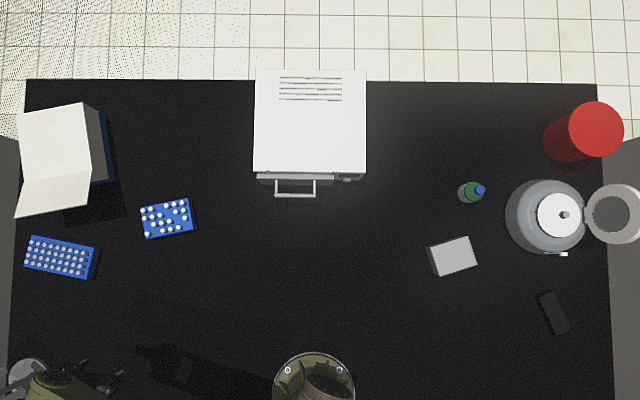

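View pics/side0.png

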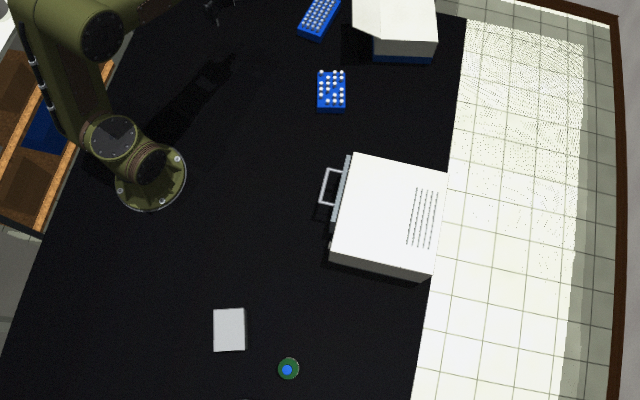

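The top view shows the analyser roof's front edge near row 173 (columns 254–366) and the handle bar near (295,195). The rack is at (167,218), the spare bottle at (472,192) and the tip box at (452,256). The side view agrees, with the handle bar near (323,187).

```bash
cat > h.py <<'E'
import numpy as np, cv2
from plant import *
from scipy.spatial.transform import Rotation as R
def rays(n,uv):
    c=camera_info(n);K=np.array([[c['fx'],0,c['cx']],[0,c['fy'],c['cy']],[0,0,1]])
    p=cv2.undistortPoints(np.float64(uv).reshape(-1,1,2),K,c['D']).reshape(-1,2)
    return c['eye'],R.from_rotvec(c['attitude']).apply(np.c_[p,np.ones(len(p))])
def onplane(n,uv,z):
    e,d=rays(n,uv);return e+d*((z-e[2])/d[:,2])[:,None]
def proj(n,P):
    c=camera_info(n);K=np.array([[c['fx'],0,c['cx']],[0,c['fy'],c['cy']],[0,0,1]])
    Rm=R.from_rotvec(c['attitude']).inv()
    return cv2.projectPoints(np.float64(P).reshape(-1,1,3),Rm.as_rotvec(),-Rm.apply(c['eye']),K,c['D'])[0].reshape(-1,2)
E
python3 - <<'E'
from h import *
for n,roi in(("top",(240,60,380,200)),("side",(300,140,460,290))):
    im=cv2.imread(f"pics/{n}0.png");x0,y0,x1,y1=roi
    g=cv2.cvtColor(im,cv2.COLOR_BGR2GRAY)
    m=np.zeros_like(g);m[y0:y1,x0:x1]=(g[y0:y1,x0:x1]>215)*255
    m=cv2.morphologyEx(m,cv2.MORPH_OPEN,np.ones((5,5)))
    c=max(cv2.findContours(m,0,2)[0],key=cv2.contourArea)
    q=cv2.approxPolyDP(c,6,True).reshape(-1,2)
    print(n,q.tolist(),onplane(n,q,.165).round(3).tolist())
    s=(265,150,345,210) if n=="top" else (310,140,360,225)
    cv2.imwrite(f"pics/{n}c.png",cv2.resize(im[s[1]:s[3],s[0]:s[2]],None,fx=7 if n=="top" else 6,fy=7 if n=="top" else 6,interpolation=2))
a=cv2.imread("pics/topc.png");b=cv2.imread("pics/sidec.png")
b=b[:,:220] if 0 else b
H=max(a.shape[0],b.shape[0]);P=np.zeros((H,a.shape[1]+b.shape[1],3),np.uint8);P[:a.shape[0],:a.shape[1]]=a;P[:b.shape[0],a.shape[1]:]=b
P=P[:,:];f=800/P.shape[1];print(P.shape,f);cv2.imwrite("pics/h.png",cv2.resize(P,None,fx=f,fy=f))
E
```

```text
top [[250, 60], [253, 170], [365, 171], [365, 72], [379, 79], [379, 60], [355, 60], [354, 71], [353, 60], [320, 60], [319, 70], [318, 60], [285, 60], [284, 70], [283, 60]] [[0.99, 0.188, 0.165], [0.669, 0.174, 0.165], [0.668, -0.141, 0.165], [0.957, -0.144, 0.165], [0.937, -0.184, 0.165], [0.994, -0.185, 0.165], [0.993, -0.115, 0.165], [0.96, -0.112, 0.165], [0.993, -0.109, 0.165], [0.992, -0.014, 0.165], [0.962, -0.011, 0.165], [0.992, -0.008, 0.165], [0.991, 0.087, 0.165], [0.961, 0.09, 0.165], [0.991, 0.093, 0.165]]
side [[459, 140], [452, 140], [447, 173], [354, 153], [332, 250], [432, 273], [431, 289], [451, 289], [453, 279], [459, 289], [449, 258], [459, 238], [459, 192], [452, 190], [459, 189]] [[0.985, 0.292, 0.165], [0.963, 0.286, 0.165], [0.962, 0.171, 0.165], [0.673, 0.17, 0.165], [0.673, -0.14, 0.165], [0.962, -0.141, 0.165], [0.966, -0.186, 0.165], [1.022, -0.174, 0.165], [1.024, -0.145, 0.165], [1.044, -0.169, 0.165], [1.004, -0.088, 0.165], [1.024, -0.023, 0.165], [1.006, 0.118, 0.165], [0.984, 0.12, 0.165], [1.005, 0.128, 0.165]]
(510, 860, 3) 0.9302325581395349
```

View pics/h.png

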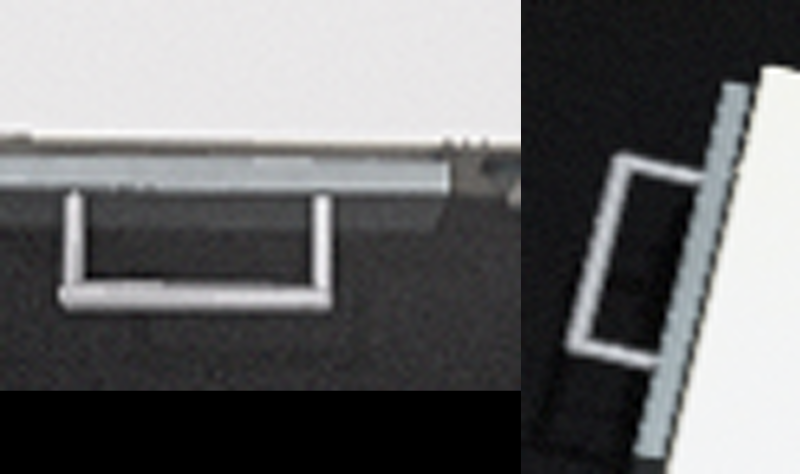

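The crop shows the handle bar running from (274.5,195.3) to (315.7,195.6) in the top view, and from (328.1,169) to (320,201.8) in the side view. The drawer is slightly ajar and its front is nearly parallel to world y.

Run:
```python
from h import *
print(onplane("top",[[274.5,195.3],[315.7,195.6]],.135),onplane("side",[[328.1,169],[320,201.8]],.135))
print(R.from_rotvec(get_state()['orientation']).as_matrix().round(3))
```

```text
[[ 0.60102233  0.11510123  0.135     ]
 [ 0.60079108 -0.00312044  0.135     ]] [[0.6051645  0.11195727 0.135     ]
 [0.60490268 0.00209996 0.135     ]]
[[-0.96   0.281 -0.   ]
 [ 0.281  0.96  -0.001]
 [ 0.    -0.001 -1.   ]]
```

```bash
cat >> h.py <<'E'
def plan(target,yaw_y,n,R0=None,p0=None):
    """print n rows taking TCP to target with tool y at yaw_y (deg), tool down"""
    s=get_state();p=np.array(s['eef_pos']);M=R.from_rotvec(s['orientation'])
    a=np.radians(yaw_y);y=np.array([np.cos(a),np.sin(a),0]);z=np.array([0,0,-1.]);T=R.from_matrix(np.c_[np.cross(y,z),y,z])
    tot=(M.inv()*T).as_rotvec();d=(np.array(target)-p)/n
    for i in range(n):
        print(M.inv().apply(d*1000).round(1).tolist(),np.degrees(tot/n).round(2).tolist())
        M=M*R.from_rotvec(tot/n)
E
python3 -c "
from h import *
plan([.603,.056,.19],0,20)"
```

```text
[-28.1, -16.3, 2.1] [-0.0, 0.0, 3.68]
[-29.1, -14.5, 2.1] [-0.0, 0.0, 3.68]
[-30.0, -12.6, 2.1] [-0.0, 0.0, 3.68]
[-30.8, -10.6, 2.0] [-0.0, 0.0, 3.68]
[-31.4, -8.6, 2.0] [-0.0, 0.0, 3.68]
[-31.9, -6.6, 2.0] [-0.0, 0.0, 3.68]
[-32.2, -4.5, 2.0] [-0.0, 0.0, 3.68]
[-32.5, -2.5, 2.0] [-0.0, 0.0, 3.68]
[-32.5, -0.4, 2.0] [-0.0, 0.0, 3.68]
[-32.5, 1.7, 2.0] [-0.0, 0.0, 3.68]
[-32.3, 3.8, 2.0] [-0.0, 0.0, 3.68]
[-32.0, 5.9, 2.0] [-0.0, 0.0, 3.68]
[-31.6, 7.9, 2.0] [-0.0, 0.0, 3.68]
[-31.0, 9.9, 2.0] [-0.0, 0.0, 3.68]
[-30.3, 11.9, 2.0] [-0.0, 0.0, 3.68]
[-29.5, 13.8, 2.0] [-0.0, 0.0, 3.68]
[-28.5, 15.7, 2.0] [-0.0, 0.0, 3.68]
[-27.4, 17.5, 2.0] [-0.0, 0.0, 3.68]
[-26.3, 19.2, 2.0] [-0.0, 0.0, 3.68]
[-25.0, 20.9, 2.0] [-0.0, 0.0, 3.68]
```

Request:
servo_tool(increments=[[-28,-16.3,2,0,0,3.7,-1],[-29,-14.5,2,0,0,3.7,-0.5],[-30,-12.6,2,0,0,3.7,0],[-30.8,-10.6,2,0,0,3.7,0.3],[-31.4,-8.6,2,0,0,3.7,0.3]], force=40)

```text
clock: 0.52
eef_pos: [0.267, 0.4086, 0.2209]
orientation: [-0.944, -2.996, 0.001]
ft_force: [0.9, 1.1, -0.2]
opening: 0.456
```

Request:
servo_tool(increments=[[-31.9,-6.6,2,0,0,3.7,0.3],[-32.2,-4.5,2,0,0,3.7,0.3],[-32.5,-2.5,2,0,0,3.7,0.3],[-32.5,-0.4,2,0,0,3.7,0.3],[-32.5,1.7,2,0,0,3.7,0.3]])

```text
clock: 0.93
eef_pos: [0.379, 0.2904, 0.2111]
orientation: [-1.414, -2.805, 0.0]
ft_force: [0.2, 0.8, -0.5]
opening: 0.35
```

Request:
servo_tool(increments=[[-32.3,3.8,2,0,0,3.7,0.3],[-32,5.9,2,0,0,3.7,0.3],[-31.6,7.9,2,0,0,3.7,0.3],[-31,9.9,2,0,0,3.7,0.3],[-30.3,11.9,2,0,0,3.7,0.3]])

```text
clock: 1.35
eef_pos: [0.4908, 0.172, 0.201]
orientation: [-1.847, -2.541, 0.0]
ft_force: [0.3, 1.3, 0.4]
opening: 0.349
```

Request:
servo_tool(increments=[[-29.5,13.8,2,0,0,3.7,0.3],[-28.5,15.7,2,0,0,3.7,0.3],[-27.4,17.5,2,0,0,3.7,0.3],[0,0,0,0,0,0,0.3],[0,0,0,0,0,0,0.3]])

```text
clock: 1.77
eef_pos: [0.5573, 0.1013, 0.1944]
orientation: [-2.082, -2.352, 0.002]
ft_force: [-0.9, 0.5, 0.7]
opening: 0.353
```

```bash
python3 -c "
from h import *
s=get_state();print(s['eef_pos'],s['q'],s['opening'],s['ft_force'])
plan([.603,.056,.175],0,4)"
```

```text
[0.55727043 0.10131026 0.19440867] [ 1.15144049e-01  3.68592191e-01  1.51761592e+00  6.32580036e-05
  1.25684389e+00 -6.43319096e-03] 0.3530376890453539 [-0.87949161  0.4842069   0.71341857]
[-12.6, 10.0, 4.8] [-0.02, 0.0, 1.74]
[-12.3, 10.4, 4.8] [-0.02, 0.0, 1.74]
[-12.0, 10.7, 4.8] [-0.02, 0.0, 1.74]
[-11.7, 11.1, 4.8] [-0.02, 0.0, 1.74]
```

Request:
servo_tool(increments=[[-12.6,10,4.8,0,0,1.7,0.3],[-12.3,10.4,4.8,0,0,1.7,0.3],[-12,10.7,4.8,0,0,1.8,0.3],[-11.7,11,4.8,0,0,1.7,0.3],[0,0,0,0,0,0,0.3]])

```text
clock: 2.18
eef_pos: [0.6035, 0.0561, 0.1747]
orientation: [-2.22, -2.222, 0.002]
ft_force: [-0.6, 0.3, -0.2]
opening: 0.353
```

Run:
```python
from h import *
s=get_state();print(s['eef_pos'],R.from_rotvec(s['orientation']).as_matrix().round(3).tolist())
a=get_image("top")[140:220,250:350,::-1];b=get_image("side")[140:240,290:370,::-1]
P=np.hstack([cv2.resize(a,(500,400),interpolation=2),cv2.resize(b,(300,375),interpolation=2)[:, :] if 0 else cv2.copyMakeBorder(cv2.resize(b,(300,375),interpolation=2),0,25,0,0,0)])
cv2.imwrite("pics/p4.png",P)
```

```text
[0.60345795 0.05606949 0.17471682] [[-0.001, 1.0, -0.001], [1.0, 0.001, -0.0], [-0.0, -0.001, -1.0]]
```

View pics/p4.png

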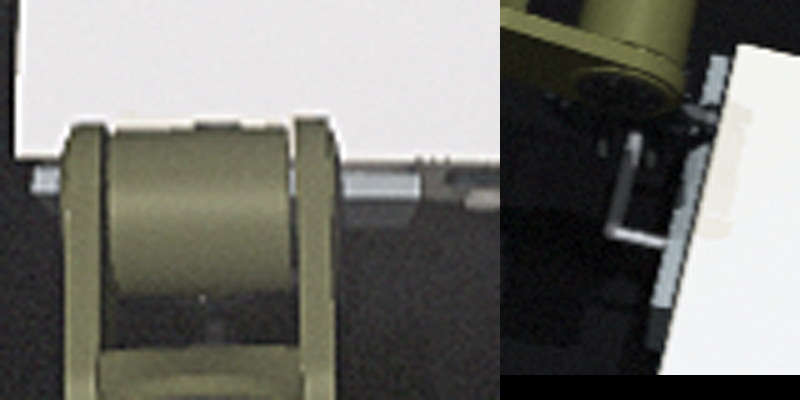

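In the side crop the two fingertips at about (605,145) and (650,155) straddle the bar at (635,140). I'll descend and close.

Request:
servo_tool(increments=[[0,0,15,0,0,0,0.3],[0,0,15,0,0,0,0.3],[0,0,15,0,0,0,0.3],[0,0,12,0,0,0,0.3],[0,0,0,0,0,0,0.3]])

```text
clock: 2.7
eef_pos: [0.6015, 0.058, 0.1169]
orientation: [-2.215, -2.225, 0.004]
ft_force: [-0.0, 0.0, -0.1]
opening: 0.354
```

Request:
servo_tool(increments=[[0,0,0,0,0,0,0.5],[0,0,0,0,0,0,0.7],[0,0,0,0,0,0,1],[0,0,0,0,0,0,1],[0,0,0,0,0,0,1]])

```text
clock: 3.12
eef_pos: [0.6032, 0.0576, 0.1203]
orientation: [2.217, 2.224, 0.003]
ft_force: [-1.1, 2.6, 6.7]
opening: 0.121
```

Request:
servo_tool(increments=[[0,-8,0,0,0,0,1],[0,-14,0,0,0,0,1],[0,-14,0,0,0,0,1],[0,-14,0,0,0,0,1],[0,-14,0,0,0,0,1]])

```text
clock: 3.53
eef_pos: [0.539, 0.0582, 0.1203]
orientation: [2.217, 2.224, 0.006]
ft_force: [2.4, 10.8, 5.4]
opening: 0.122
```

Request:
servo_tool(increments=[[0,-14,0,0,0,0,1],[0,-14,0,0,0,0,1],[0,-14,0,0,0,0,1],[0,-12,0,0,0,0,1],[0,-8,0,0,0,0,1]])

```text
clock: 3.95
eef_pos: [0.4767, 0.0587, 0.1203]
orientation: [-2.218, -2.225, -0.007]
ft_force: [2.2, 19.7, 3.4]
opening: 0.127
```

Request:
servo_tool(increments=[[0,-6,0,0,0,0,1],[0,-5,0,0,0,0,1],[0,-4,0,0,0,0,1],[0,-2,0,0,0,0,1],[0,0,0,0,0,0,1]])

```text
clock: 4.37
eef_pos: [0.4601, 0.0588, 0.1202]
orientation: [-2.217, -2.225, -0.007]
ft_force: [-1.4, 21.5, 7.3]
opening: 0.122
```

Request:
servo_tool(increments=[[1.5,-3,0,0,0,0,1],[1,-3,0,0,0,0,1],[0,-3,0,0,0,0,1],[0,-2,0,0,0,0,1],[0,0,0,0,0,0,1]])

```text
clock: 4.78
eef_pos: [0.4518, 0.0591, 0.1203]
orientation: [2.214, 2.22, 0.01]
ft_force: [23.2, -1.1, -11.0]
opening: 0.124
```

The force in x shows the drawer has reached its stop. I'll release the bar and rise, then locate the cap.

Request:
servo_tool(increments=[[0,3,0,0,0,0,1],[0,0,0,0,0,0,0.6],[0,0,0,0,0,0,0.3],[0,0,0,0,0,0,0.3],[0,0,0,0,0,0,0.3]])

```text
clock: 5.2
eef_pos: [0.4515, 0.0593, 0.119]
orientation: [-2.218, -2.225, 0.0]
ft_force: [0.2, 0.8, 0.7]
opening: 0.349
```

Request:
servo_tool(increments=[[0,0,-20,0,0,0,0.3],[0,0,-25,0,0,0,0.3],[0,-15,-25,0,0,-7.1,0.0],[0,-25,-25,0,0,-7.1,-0.5],[0,-25,-10,0,0,-7.1,-1]])

```text
clock: 5.62
eef_pos: [0.3875, 0.0501, 0.2266]
orientation: [1.759, 2.6, 0.003]
ft_force: [0.3, 0.0, 0.4]
opening: 0.766
```

Request:
servo_tool(increments=[[0,-20,0,0,0,-7.1,-1],[0,-20,0,0,0,-7.1,-1],[0,0,0,0,0,-7.1,-1],[0,0,0,0,0,-7.1,-1],[0,0,0,0,0,-7.1,-1]])

```text
clock: 6.03
eef_pos: [0.3512, 0.0329, 0.2242]
orientation: [0.884, 3.014, 0.0]
ft_force: [0.7, -0.4, -0.1]
opening: 1.001
```

Run:
```python
from h import *
s=get_state();print(s['eef_pos'],s['q'].round(2))
for n in("top","side"):
    im=np.ascontiguousarray(get_image(n)[:,:,::-1])
    cv2.imwrite(f"pics/{n}5.png",im)
    uv=proj(n,[[.587,.022,.141]])[0];print(n,uv)
    h=cv2.cvtColor(im,cv2.COLOR_BGR2HSV);m=cv2.inRange(h,(95,90,50),(130,255,255))
    cnt,lab,st,ce=cv2.connectedComponentsWithStats(m)
    for i in range(1,cnt):
        if st[i,4]>30: print(st[i],ce[i],onplane(n,[ce[i]],.141).round(4))
    u,v=uv.astype(int);c=im[v-40:v+40,u-40:u+40];cv2.imwrite(f"pics/{n}5c.png",cv2.resize(c,(400,400),interpolation=2))
cv2.imwrite("pics/p5.png",np.hstack([cv2.imread("pics/top5c.png"),cv2.imread("pics/side5c.png")]))
```

```text
[0.35124987 0.03289747 0.22424153] [-0.01 -0.15  2.02  0.    1.27 -1.01]
top [306.91520457 200.15800271]
[ 91 110  23  75 325] [105.62769231 148.86769231] [[0.7321 0.602  0.141 ]]
[474 185  12  10  91] [479.81318681 189.42857143] [[ 0.6207 -0.4768  0.141 ]]
[267 193  18  19 261] [275.52490421 201.78927203] [[0.5819 0.1114 0.141 ]]
[299 193  16  16 205] [306.85365854 200.40487805] [[0.5863 0.0222 0.141 ]]
[ 140  198   57   42 1317] [168.97646166 218.25740319] [[0.5335 0.4126 0.141 ]]
[  23  234   78   46 1588] [ 64.64357683 256.56297229] [[0.4243 0.7021 0.141 ]]
side [315.73158339 193.78372351]
[297   0  44  43 973] [317.71736896  20.13669065] [[0.4435 0.6641 0.141 ]]
[316  71  30  42 931] [330.73469388  92.61331901] [[0.5542 0.378  0.141 ]]
[  21   93   58   62 1979] [ 49.88832744 124.67913087] [[-0.3427  0.0582  0.141 ]]
[315 166  17  17 228] [323.19298246 173.54385965] [[0.5942 0.0913 0.141 ]]
[309 187  15  17 204] [316.11764706 194.78431373] [[0.5889 0.0192 0.141 ]]
[282 365  10  10  87] [286.55172414 369.47126437] [[ 0.6254 -0.4855  0.141 ]]
```

View pics/p5.png

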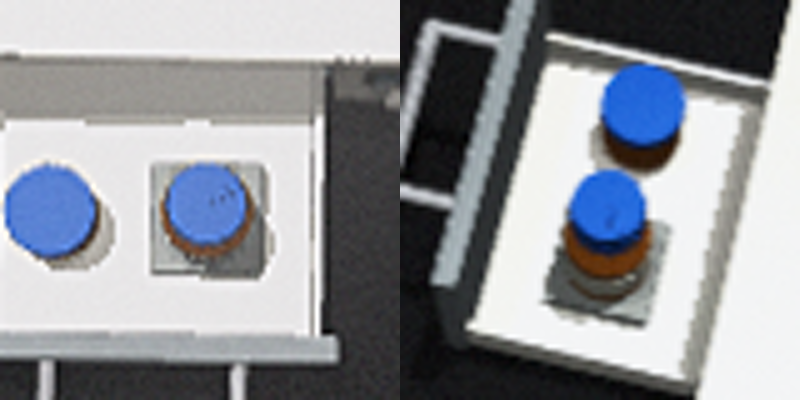

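The top crop shows the cap at about (306.9,200.3) px, roughly (0.587, 0.021) in world. Its rib points right and slightly up, so the turn is about 2 rad. The drawer is fully out.

```bash
python3 -c "
from h import *
plan([.5873,.0212,.20],97,10)"
```

```text
[-20.5, 11.8, 2.4] [-0.0, 0.0, -3.99]
[-21.2, 10.4, 2.4] [-0.0, 0.0, -3.99]
[-21.9, 8.9, 2.4] [-0.0, 0.0, -3.99]
[-22.5, 7.3, 2.4] [-0.0, 0.0, -3.99]
[-22.9, 5.7, 2.4] [-0.0, 0.0, -3.99]
[-23.3, 4.1, 2.4] [-0.0, 0.0, -3.99]
[-23.5, 2.5, 2.4] [-0.0, 0.0, -3.99]
[-23.6, 0.9, 2.4] [-0.0, 0.0, -3.99]
[-23.6, -0.8, 2.4] [-0.0, 0.0, -3.99]
[-23.5, -2.4, 2.4] [-0.0, 0.0, -3.99]
```

Request:
servo_tool(increments=[[-20.5,11.8,2.4,0,0,-4,-1],[-21.2,10.4,2.4,0,0,-4,-1],[-21.9,8.9,2.4,0,0,-4,-1],[-22.5,7.3,2.4,0,0,-4,-1],[-22.9,5.7,2.4,0,0,-4,-1]])

```text
clock: 6.55
eef_pos: [0.4706, 0.0268, 0.2117]
orientation: [-0.359, -3.121, 0.0]
ft_force: [-0.1, -0.1, 0.6]
opening: 1.005
```

Request:
servo_tool(increments=[[-23.3,4.1,2.4,0,0,-4,-1],[-23.5,2.5,2.4,0,0,-4,-1],[-23.6,0.9,2.4,0,0,-4,-1],[-23.6,-0.8,2.4,0,0,-4,-1],[-23.5,-2.4,2.4,0,0,-4,-1]])

```text
clock: 6.97
eef_pos: [0.5886, 0.0208, 0.1995]
orientation: [0.189, -3.135, -0.0]
ft_force: [-0.5, -0.5, -1.0]
opening: 1.003
```

Request:
servo_tool(increments=[[0,0,0,0,0,0,-1],[0,0,0,0,0,0,-1]])

```text
clock: 7.13
eef_pos: [0.5877, 0.0208, 0.199]
orientation: [0.184, -3.134, -0.0]
ft_force: [0.5, -0.1, 0.1]
opening: 1.0
```

```bash
python3 -c "
from h import *
plan([.5873,.0212,.106],97,6);s=get_state();print(s['eef_pos'],s['q'].round(3),s['moment'],s['ft_force'])"
```

```text
[0.0, 0.1, 15.5] [0.0, -0.02, -0.05]
[0.0, 0.1, 15.5] [0.0, -0.02, -0.05]
[0.0, 0.1, 15.5] [0.0, -0.02, -0.05]
[0.0, 0.1, 15.5] [0.0, -0.02, -0.05]
[0.0, 0.1, 15.5] [0.0, -0.02, -0.05]
[0.0, 0.1, 15.5] [0.0, -0.02, -0.05]
[0.58766648 0.02083343 0.19899014] [-0.027  0.412  1.447  0.     1.285 -1.715] [0.00638342 0.03576049 0.037198  ] [ 0.46642503 -0.0800563   0.09846745]
```

Request:
servo_tool(increments=[[0,0,20,0,0,0,-1],[0,0,20,0,0,0,-1],[0,0,20,0,0,0,-1],[0,0,18,0,0,0,-1],[0,0,15,0,0,0,-1]])

```text
clock: 7.55
eef_pos: [0.5864, 0.021, 0.1061]
orientation: [0.185, -3.135, -0.0]
ft_force: [0.4, 0.6, 0.5]
opening: 1.001
```

Request:
servo_tool(increments=[[0,0,0,0,0,0,-0.5],[0,0,0,0,0,0,0],[0,0,0,0,0,0,1],[0,0,0,0,0,0,1],[0,0,0,0,0,0,1]], force=40)

```text
clock: 7.97
eef_pos: [0.588, 0.021, 0.1085]
orientation: [-0.19, 3.134, 0.0]
ft_force: [-0.7, 1.8, 3.9]
opening: 0.527
```

```bash
python3 -c "
from h import *
s=get_state();print(s['eef_pos'],s['q'].round(3),s['moment'],s['ft_force'],s['opening'])"
```

```text
[0.58795159 0.02101612 0.1085345 ] [-0.027  0.507  1.533  0.     1.1   -1.719] [ 0.29548376  0.23632738 -0.06200591] [-0.69115121  1.83924889  3.90402047] 0.526885102820936
```

The cap is gripped. I'll screw it down clockwise.

Request:
servo_tool(increments=[[0,0,0.1,0,0,6,1],[0,0,0.1,0,0,6,1],[0,0,0.1,0,0,6,1],[0,0,0.1,0,0,6,1],[0,0,0.1,0,0,6,1]])

```text
clock: 8.38
eef_pos: [0.588, 0.021, 0.108]
orientation: [0.635, 3.075, 0.001]
ft_force: [-1.5, 1.7, 6.0]
opening: 0.524
```

```bash
cat > st.py <<'E'
from h import *
s=get_state();M=R.from_rotvec(s['orientation']).as_matrix()
print(s['clock'].__round__(2),s['eef_pos'].round(4),'yaw',np.degrees(np.arctan2(M[1,1],M[0,1])).round(1),'q6',s['q'][5].round(3),s['moment'].round(2),s['ft_force'].round(1),s['opening'].__round__(3))
E
python3 st.py
```

```text
8.38 [0.588 0.021 0.108] yaw 66.7 q6 -1.19 [0.27 0.24 0.13] [-1.5  1.7  6. ] 0.524
```

Request:
servo_tool(increments=[[0,0,0.1,0,0,6,1],[0,0,0.1,0,0,6,1],[0,0,0.1,0,0,6,1],[0,0,0.1,0,0,6,1],[0,0,0.1,0,0,6,1]])

```text
clock: 8.8
eef_pos: [0.588, 0.0209, 0.1074]
orientation: [1.409, 2.806, 0.002]
ft_force: [-1.3, 1.8, 5.6]
opening: 0.525
```

Request:
servo_tool(increments=[[0,0,0.1,0,0,4,1],[0,0,0.1,0,0,4,1],[0,0,0.1,0,0,4,1],[0,0,0.1,0,0,4,1],[0,0,0,0,0,0,1]])

```text
clock: 9.22
eef_pos: [0.5881, 0.021, 0.1071]
orientation: [1.785, 2.583, 0.002]
ft_force: [-1.9, 2.4, 7.4]
opening: 0.532
```

```bash
python3 st.py
```

```text
9.22 [0.5881 0.021  0.1071] yaw 20.7 q6 -0.388 [ 0.27  0.31 -0.08] [-1.9  2.4  7.4] 0.532
```

Request:
servo_tool(increments=[[0,0,0.1,0,0,4,1],[0,0,0.1,0,0,4,1],[0,0,0.1,0,0,4,1],[0,0,0.1,0,0,4,1],[0,0,0,0,0,0,1]])

```text
clock: 9.63
eef_pos: [0.5881, 0.021, 0.1068]
orientation: [2.127, 2.31, 0.003]
ft_force: [-2.5, 1.8, 7.8]
opening: 0.525
```

```bash
python3 st.py
```

```text
9.63 [0.5881 0.021  0.1068] yaw 4.7 q6 -0.109 [ 0.25  0.33 -0.08] [-2.5  1.8  7.8] 0.525
```

Request:
servo_tool(increments=[[0,0,0.1,0,0,3,1],[0,0,0.1,0,0,3,1],[0,0,0.1,0,0,3,1],[0,0,0,0,0,3,1],[0,0,0,0,0,0,1]])

```text
clock: 10.05
eef_pos: [0.5882, 0.021, 0.1066]
orientation: [2.356, 2.076, 0.003]
ft_force: [-2.1, 1.6, 7.0]
opening: 0.531
```

```bash
python3 st.py
```

```text
10.05 [0.5882 0.021  0.1066] yaw -7.2 q6 0.099 [ 0.3   0.25 -0.11] [-2.1  1.6  7. ] 0.531
```

Request:
servo_tool(increments=[[0,0,0.1,0,0,3,1],[0,0,0,0,0,3,1],[0,0,0,0,0,3,1],[0,0,0,0,0,0,1]])

```text
clock: 10.38
eef_pos: [0.5882, 0.021, 0.1065]
orientation: [2.512, 1.885, 0.003]
ft_force: [-0.8, 2.6, 6.6]
opening: 0.526
```

```bash
python3 st.py
```

```text
10.38 [0.5882 0.021  0.1065] yaw -16.2 q6 0.257 [ 0.31  0.3  -0.06] [-0.8  2.6  6.6] 0.526
```

Request:
servo_tool(increments=[[0,0,0,0,0,3,1],[0,0,0,0,0,3,1],[0,0,0,0,0,0,1]])

```text
clock: 10.63
eef_pos: [0.5882, 0.021, 0.1064]
orientation: [2.606, 1.752, 0.003]
ft_force: [-0.9, 2.8, 6.6]
opening: 0.526
```

```bash
python3 st.py
```

```text
10.63 [0.5882 0.021  0.1064] yaw -22.2 q6 0.361 [0.32 0.28 0.68] [-0.9  2.8  6.6] 0.526
```

Request:
servo_tool(increments=[[0,0,0,0,0,2,1],[0,0,0,0,0,2,1],[0,0,0,0,0,0,1],[0,0,0,0,0,0,1]])

```text
clock: 10.97
eef_pos: [0.5882, 0.021, 0.1064]
orientation: [2.662, 1.665, 0.003]
ft_force: [-1.0, 1.8, 7.1]
opening: 0.524
```

```bash
python3 st.py
python3 - <<'E'
from h import *
a=get_image("top")[170:230,277:337,::-1];b=get_image("side")[165:225,286:346,::-1]
cv2.imwrite("pics/p6.png",np.hstack([cv2.resize(x,(400,400),interpolation=2) for x in(a,b)]))
E
```

```text
10.97 [0.5882 0.021  0.1064] yaw -25.9 q6 0.427 [0.24 0.15 1.25] [-1.   1.8  7.1] 0.524
```

View pics/p6.png

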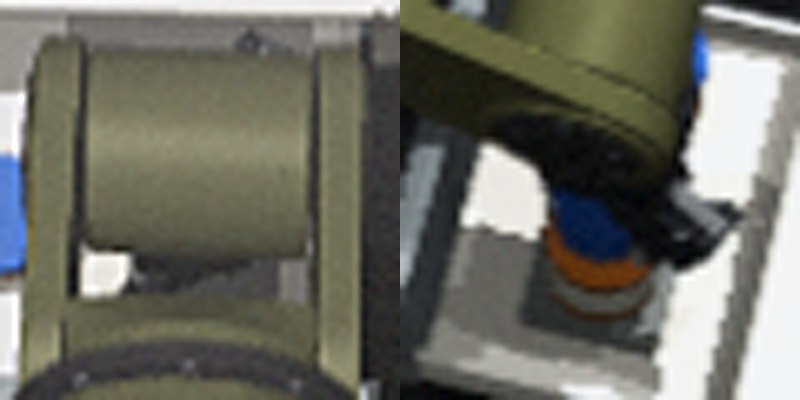

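The arm hides the rib in this picture. The moment about z climbed from about 0.1 to 1.25 N m once the cap had turned about 118° (2.06 rad), which matches the rib estimate, so the cap is on its stop. Now I'll back it off a quarter turn.

Request:
servo_tool(increments=[[0,0,0,0,0,-4,1],[0,0,-0.1,0,0,-6,1],[0,0,-0.1,0,0,-6,1],[0,0,-0.1,0,0,-6,1],[0,0,-0.1,0,0,-6,1]])

```text
clock: 11.48
eef_pos: [0.5882, 0.021, 0.1068]
orientation: [2.176, 2.264, 0.003]
ft_force: [-1.3, 1.9, 7.8]
opening: 0.529
```

Request:
servo_tool(increments=[[0,0,-0.1,0,0,-6,1],[0,0,-0.1,0,0,-6,1],[0,0,-0.1,0,0,-6,1],[0,0,-0.1,0,0,-6,1],[0,0,-0.1,0,0,-6,1]])

```text
clock: 11.9
eef_pos: [0.5882, 0.021, 0.1073]
orientation: [1.516, 2.749, 0.002]
ft_force: [-0.3, 2.0, 7.0]
opening: 0.529
```

Request:
servo_tool(increments=[[0,0,-0.1,0,0,-6,1],[0,0,-0.1,0,0,-6,1],[0,0,-0.1,0,0,-6,1],[0,0,-0.1,0,0,-6,1],[0,0,-0.1,0,0,-5,1]])

```text
clock: 12.32
eef_pos: [0.5882, 0.021, 0.1078]
orientation: [0.779, 3.041, 0.001]
ft_force: [-0.7, 2.4, 7.2]
opening: 0.527
```

Request:
servo_tool(increments=[[0,0,0,0,0,-3,1],[0,0,0,0,0,-2,1],[0,0,0,0,0,0,1],[0,0,0,0,0,0,1],[0,0,0,0,0,0,1]])

```text
clock: 12.73
eef_pos: [0.5882, 0.021, 0.1078]
orientation: [0.653, 3.07, 0.001]
ft_force: [-0.6, 2.2, 6.6]
opening: 0.532
```

```bash
python3 st.py
python3 - <<'E'
from h import *
s=[cv2.resize(np.ascontiguousarray(get_image(n)[150:250,x:x+100,::-1]),(400,400),interpolation=2) for n,x in(("top",257),("side",266))]
cv2.imwrite("pics/p7.png",np.hstack(s))
E
```

```text
12.73 [0.5882 0.021  0.1078] yaw 66.0 q6 -1.178 [0.48 0.12 0.08] [-0.6  2.2  6.6] 0.532
```

View pics/p7.png

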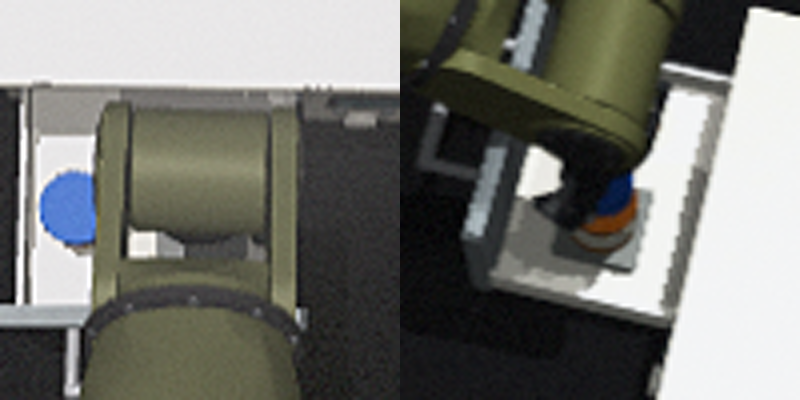

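The drawer is still open, with its plate at row 315 in the top crop. The gripper is on the cap and the measured back-off is 91.9°, so I'm handing in.

```bash
python3 -c "from plant import *; print(hand_in())"
```

```text
the job is handed in; nothing more can be done
None
```

I pulled the drawer open to its stop, screwed the cap down until it bottomed out, then backed it off a quarter turn. I handed in at about 13 s with the gripper still holding the cap at 40 N. The hand-in gave no verdict.

- **Drawer:** the pull met about 23 N at the stop. The last picture shows the drawer still open.
- **Cap down:** the moment about z rose from about 0.1 to 1.25 N m after about 118° of clockwise turning. That agrees with the 2 rad or so I read from the rib at the start.
- **Cap back off:** the tool turned back 91.9°, and I allowed about 2° for wind-up or slip at the stop. The cap should therefore stand within a few degrees of a quarter turn. The final moment about z was 0.08 N m, and the opening (about 45 mm) matches the cap's 46 mm.
- **Not checked:** the arm hid the rib, so I could not confirm the final cap angle by eye. I also did not re-measure the rack, spare bottle and tip box, but the arm's path stayed well clear of them.

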